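# Flag the touch mixer and hold the flask down in its sprung ring

### The job

Flag the mixer as in use: hook the red tag hanger over the bare part of the rail, at the end away from the mixer, slide it along the rail until it covers the green mark, and let go of it there. Then take the amber flask from its cork ring, set it upright in the mixer's sprung ring, and press the flask (not the ring itself) down until the ring's lugs cover the green bands on the guide posts, without bottoming the springs. Finish while still holding the flask pressed down like that, with everything else left where it stands.

Things in the scene. Friction and masses are not known exactly. Their poses are not given: they have to be found in the camera images.
- tag: Red tag hanger, 60 g, upside-down U (sizes in mm). Origin: centre of its roof's underside, which rests on the bar; x across the bar, y along it, z up. Roof 34 (x) by 50 (y) by 5; gap between legs 24; legs 5 thick, reaching 65 (-x side, white card) and 30 (+x) below the origin. Grip tab on top: 10 thick (x), 32 wide (y), 5 to 45 above the origin, pinched from above. May hang either way round.
- rail: Fixed steel rail: round bar 12 mm in diameter, 400 long, on two posts 14 mm thick 190 mm either side of its middle, nothing above it. Origin on the bench under its middle; y runs along the bar, -y towards the mixer end, z up; the bar's top is 160 mm above the bench.
- rail_top (a point): Top of the rail at the middle of its length, axes as the rail's. The tag hangs home when its origin is at this height.
- mark_top (a point): Top of the rail at the centre of the green mark, a painted band 50 mm long round the bar (as long as the tag is wide); axes as the rail's. It lies 15 to 110 mm from the rail's middle towards the mixer (-y). The bare part for hooking is the other half: hook with the tag's centre 50 to 150 mm on the +y side of the rail's middle.
- flask: Amber round flask, 145 to 235 g, 122 mm tall; origin at the lowest point of its ball, z up along the neck. Ball 64 mm in diameter, centre 32 above the origin; neck 26 in diameter, 63 to 108 above the origin; fixed blue stopper 31 in diameter, 108 to 122. Starts upright in the cork ring, its lowest point 22 mm above the bench.
- tag_stand: Grey fixed parking stand that the tag starts astride: base 90 by 80 by 8 mm, upright plate 10 thick (x), 64 wide (y), top edge 100 mm above the bench. Origin on the bench under its centre, z up.
- cork_ring: Fixed cork ring under the flask, 84 mm in diameter, 30 mm high; origin on the bench under its centre.
- mixer: White touch mixer, fixed, housing 130 (x) by 160 (y) mm and 45 mm high. Origin on the bench under its centre, z up. Two steel guide posts 8 mm thick at y = -48 and +48 mm rise to 108 mm above the bench; each has a green band from 75 to 85 mm above the bench.
- cradle_seat (a point): Centre of the top face of the black sprung ring, 100 mm above the bench at rest; moves down with the ring. The ring is 68 mm outside, 48 mm inside and 10 mm thick, with a lug 24 mm wide to each guide post (out to 59 mm from the centre). A seated flask's origin lies 11 mm below this point.
- cradle (a joint): How far the sprung ring is pressed down, m: 0 at rest, 0.025 at the stop. The lugs cover the green bands at 0.015. Springs: 5 N preload plus 0.5 N per mm, so 12.5 N at 0.015, of which the weight of flask and ring carries about 3 N. It does not sink under the flask's weight alone.
- reagent: Bystander: reagent bottle, 60 mm in diameter, 140 mm tall, behind the mixer; origin under its centre.
- cup1: Bystander: white specimen cup with red lid, 58 mm in diameter, 58 mm tall, beyond the rail; origin under its centre.
- cup2: Bystander: white specimen cup with red lid, 58 mm in diameter, 58 mm tall, on the robot's side between tag stand and flask; origin under its centre.
- rack: Bystander: blue tube rack with capped tubes, 90 (x) by 170 (y) mm, 94 mm tall, left of the rail; origin under its centre.
- slide_box: Bystander: yellow box 90 by 60 by 35 mm, at the right; origin under its centre.
- jar: Bystander: jar with blue lid, 56 mm in diameter, 70 mm tall, on the robot's side between flask and mixer; origin under its centre.
Mind the look-alikes: they are no part of the job. Leave any turquoise look-alike of the tag alone.

How it is judged (in metres and radians):
On the way, in this order (a step that is already met when the one before it is completed fails the run):
1. the tag is hooked home over the bare part of the rail, its centre at least 40 mm past the rail's middle (x of tag in the frame of rail_top between -0.01 and 0.01 m and z of tag in the frame of rail_top between -0.005 and 0.005 m and angle between tag's own z axis and vertical below 0.25 rad and angle between the y axis of tag and the y axis of rail_top, either way round below 0.25 rad and y of tag in the frame of rail_top above 0.04 m), for 0.1 s.
2. the tag hangs on the rail, centred on the green mark, let go (x of tag in the frame of rail_top between -0.01 and 0.01 m and z of tag in the frame of rail_top between -0.005 and 0.005 m and angle between tag's own z axis and vertical below 0.25 rad and angle between the y axis of tag and the y axis of rail_top, either way round below 0.25 rad and y of tag in the frame of mark_top between -0.009 and 0.009 m and contact force between tag and rail above 0.15 N and contact force between tag and the fingers below 0.05 N and contact force between tag and the arm below 0.05 N), for 0.2 s.
3. the flask is seated in the sprung ring and pressed down to the green bands (horizontal distance between flask and cradle_seat below 0.005 m and z of flask in the frame of cradle_seat between -0.016 and -0.006 m and angle between flask's own z axis and vertical below 0.15 rad and value of joint cradle between 0.01 and 0.02 m and contact force between flask and mixer above 5 N and contact force between any of the fingers, the arm and flask above 2 N and contact force between each of the fingers, the arm and mixer below 0.5 N), for 0.5 s.
At the end, for the whole second after the job is handed in: Robot still pressing: flask upright (0.15 rad), centred (5 mm) and seated in the ring, ring 10 to 20 mm down through the flask alone (robot on flask over 2 N, not on the mixer); tag untouched on the rail, within 9 mm of the mark; both at rest (all of step 2 and all of step 3 and linear speed of each of flask, tag below 0.02 m/s); the arm keeps its last pose, push and grip.
It fails at once if a bystander is moved by more than 30 mm (distance of any of reagent, cup1, cup2, rack, slide_box, jar from where it was at the start of the episode above 0.03 m).
It fails at once if the springs are bottomed (value of joint cradle above 0.0235 m).
It fails at once if the tag is lifted on or off the rail at the mark instead of being slid there (x of tag in the frame of rail_top between -0.01 and 0.01 m and y of tag in the frame of mark_top between -0.015 and 0.015 m and z of tag in the frame of rail_top between 0.01 and 0.03 m).
It also fails if it takes over 54 s, if anything falls off the work surface, if the arm or the gripper's body presses on something with over 40 N, if the wrist force passes 120 N, or if a joint passes its speed limit or range.

### The arm

A 6-joint arm with a two-finger parallel gripper is mounted at the origin on the work surface. World frame = base frame: x ahead of the robot, y to its left, z up, the work surface at z = 0. Lengths are in mm, angles in rad, forces in N, time in s.
With the tool pointing down it reaches from about 250 to 800 mm from the base axis. Payload 3.9 kg.
Tool frame: the origin (TCP) lies at the very end of the fingers, on their centre line; the grasp point (between the pads) lies manip.tcp_to_grasp behind it (manip.tcp_to_grasp is the distance from the TCP to the grasp point, in mm); x points along the fingers, y is the direction in which the jaws open and shut, and the axes are right-handed (so a half turn about x gives the same grasp; the last joint's range is limited). The gripper opens to 85 mm and grips with 20 to 120 N. Pads are 22 mm wide; open, the fingers measure 114 mm over their backs; the gripper's body (76 mm by 85 mm) begins 54 mm behind the grasp point. The pads swing forward as they close: fully open they stand 13 mm farther back than shut.
Start: joints at [-1.208, 0.26, -0.138, 1.173, 0, 1.571], TCP at [186.314, -490.818, 231.304] pointing down, gripper open.
Joint ranges: [-2.78, 2.78], [-0.83, 1.72], [-1.28, 1.37], [-1.9, 2.12], [-1.57, 1.48], [-3.14, 3.14]. Speed limits (rad/s): [2.57, 2.57, 3.14, 3.14, 3.14, 3.14].

### API

Orientations are given as a rotation vector (axis times angle).
In Python, from cell import manip gives the robot as it stands. The module is installed in compiled form; this text tells all that it offers.
- The arm moves only by the tool move_arm, never from a script. Its argument "commands" is a list of rows, each a list of 5 numbers: the shift along the world's x, y, z in mm, then the turn about the world's z in degrees, then the closure, from 0 (fully open) to 1 (shut). A call has 1 to 5 rows; each row is the pose to reach, as a shift and turn from the pose commanded when the call began; what a row does not reach only later rows make up. A row lasts 1/10 s, in which the tool goes at most 50 mm and 8.59 degrees, less where a joint would pass 70% of its speed; a pose out of reach is approached as far as the arm can. A call with a gripper value outside its range is refused whole. The fingers move at their own pace and stop on an object; "newtons" is the grip in N (left out, the last holds). Time passes only in rows, so rows that repeat a pose let the fingers close. It gives the time, the measured TCP pose, the force and the opening at its end, in the units of the state.
- manip.read_state(): the state, without advancing time (a new reading comes with each control period).
- manip.get_image(name): name is "side" or "top" or "wrist"; returns the picture (420x560x3 uint8, red, green, blue); there is no depth.
- manip.calibration(name): a dict with "fx", "fy", "cx", "cy" (pixels), "T" (4x4, takes a point from camera to world coordinates); the wrist camera has in their place "tool_from_camera" (4x4, takes a point from camera to tool coordinates, whose origin is the TCP and whose axes are the tool frame's). Camera axes: x right, y up, looking along -z (the intrinsics and any distortion apply to the point x, -y, -z); pixel columns grow to the right and rows downward; lengths in mm; the calibration is good to about 2 mm. The wrist camera is an equidistant fisheye: a pixel r from the principal point sees the ray r / f radians off the axis. A picture is of the moment at which its call begins: read the wrist's pose just before it. calibration takes no time and is no camera call.
- manip.job_done(): hands the job in, once; it reports no verdict.
The state is a dict: "time_s": time; "joints": joint angles; "dq": joint speeds; "joint_torque": joint torques, N m; "tool_pos": TCP position; "tool_rot": TCP orientation; "contact_force": force on the tool from outside, world axes, zero at the start; "ft_torque": the same for the moment, N m; "opening": finger opening in mm.
Only numpy, scipy, OpenCV 4.12 (cv2) and the standard library are available. Lean on these libraries where they do the work, as an engineer would, in place of code of your own. Each camera call takes 0.05 s, during which the arm holds its last target. There are 200 camera calls.

## Working session

There is one attempt and no reset: what is moved stays moved. The work goes in short steps, Python scripts to look and compute and a tool call to move; the robot and the scene stay as the last step left them, time stands still between calls to the robot, and variables do not carry over. Pictures are saved under pics/ and viewed, about 8 in all and at most 12, crops included, and the job is handed in when it is done.

Besides the shell and the picture viewer there is one more tool, called by a JSON object that holds its "api" and its "payload", one argument or row to a line. move_arm: Moves the arm, as the interface text tells. Its arguments: {"type":"object","properties":{"commands":{"type":"array","items":{"type":"array","items":{"type":"number"}}},"newtons":{"type":"number"}},"required":["commands"]}

```bash
mkdir -p pics; cat > h.py <<'E'
import numpy as np, cv2
from cell import manip
def save(name,fn):
    im=manip.get_image(name); cv2.imwrite('pics/'+fn,im[:,:,::-1]); return im
def ray(name,u,v):
    c=manip.calibration(name); T=np.array(c['T'])
    d=T[:3,:3]@np.array([(u-c['cx'])/c['fx'],-(v-c['cy'])/c['fy'],-1]); return T[:3,3],d
def atz(name,u,v,z):
    o,d=ray(name,u,v); return o+d*(z-o[2])/d[2]
def proj(name,p):
    c=manip.calibration(name); q=np.linalg.inv(np.array(c['T']))@np.append(p,1)
    return c['cx']+c['fx']*q[0]/-q[2], c['cy']-c['fy']*q[1]/-q[2]
E
python3 - <<'E'
from h import *
for n in('top','side'):
    save(n,n+'0.png'); c=manip.calibration(n); print(n,{k:np.round(v,2).tolist() for k,v in c.items()})
print(manip.read_state(), manip.tcp_to_grasp)
print(manip.calibration('wrist'))
E
```

```text
top {'fx': 414.86, 'fy': 414.86, 'cx': 282.51, 'cy': 210.68, 'T': [[0.03, 0.99, -0.15, 345.45], [-1.0, 0.03, -0.0, 9.45], [0.0, 0.15, 0.99, 1265.69], [0.0, 0.0, 0.0, 1.0]]}
side {'fx': 542.64, 'fy': 542.64, 'cx': 275.59, 'cy': 208.39, 'T': [[-0.86, 0.32, -0.4, -133.79], [-0.52, -0.53, 0.67, 1138.96], [0.0, 0.78, 0.62, 1195.99], [0.0, 0.0, 0.0, 1.0]]}
{'time_s': 0.1, 'joints': array([-1.20797769e+00,  2.60624984e-01, -1.39276362e-01,  1.17270746e+00,
       -1.15969652e-05,  1.57081054e+00]), 'dq': array([-4.37908729e-04, -1.08062293e-03,  4.57659701e-03,  3.80364591e-04,
        9.72091357e-05,  2.74185169e-04]), 'joint_torque': array([-6.51065147e-05, -4.06506872e+01,  2.54528403e+01,  1.01112190e-02,
        3.70939051e-05, -1.34279787e-05]), 'tool_pos': array([ 186.09945041, -490.23058789,  230.53092234]), 'tool_rot': array([ 2.02396724,  0.37312937, -2.02466374]), 'contact_force': array([0.15058252, 0.27572875, 0.4549319 ]), 'ft_torque': array([0.02853077, 0.06260033, 0.02152966]), 'opening': 85.33297404494587} 18.700000000000003
{'fx': 325.19226210127806, 'fy': 325.19226210127806, 'cx': 275.24465833289383, 'cy': 207.57622718534168, 'tool_from_camera': array([[ 7.73892015e-04,  2.71496030e-01, -9.62439248e-01,
        -1.41489742e+02],
       [ 9.99999354e-01,  5.91012222e-04,  9.70813471e-04,
        -1.07172716e-01],
       [ 8.32385362e-04, -9.62439378e-01, -2.71495398e-01,
        -6.89764885e+01],
       [ 0.00000000e+00,  0.00000000e+00,  0.00000000e+00,
         1.00000000e+00]])}
```

View pics/top0.png

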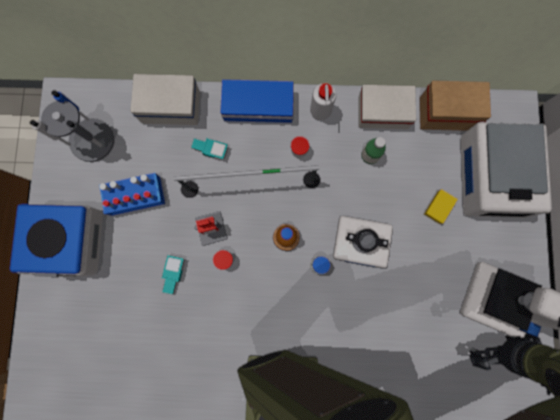

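View pics/side0.png

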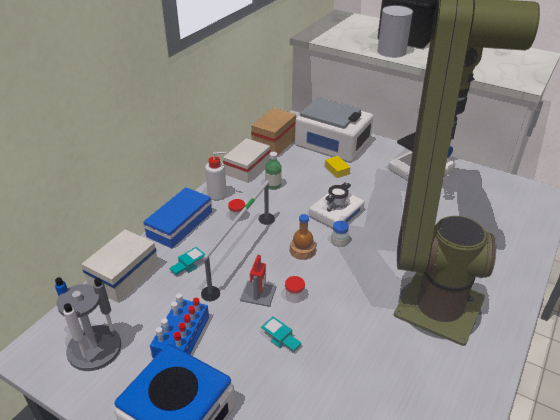

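Overview: the rail runs from (180,180) to (319,173) in the top view, with the green mark at about (271,171). The red tag is on its stand at (207,226), the amber flask at (287,236) and the mixer at (364,241). Tag candidates are the red one at (207,226) and the turquoise ones at (210,149) and (172,272). Only the red one, astride the grey stand, fits the description. I'll confirm that in an enlarged crop.

```bash
python3 - <<'E'
from h import *
a=cv2.imread('pics/top0.png'); b=cv2.imread('pics/side0.png')
c1=cv2.resize(a[155:275,170:400],None,fx=3.4,fy=3.4,interpolation=cv2.INTER_CUBIC)
cv2.imwrite('pics/c1.png',c1)
c2=cv2.resize(b[150:310,190:375],None,fx=3.7,fy=3.7,interpolation=cv2.INTER_CUBIC)
cv2.imwrite('pics/c2.png',c2)
print(c1.shape,c2.shape)
E
```

```text
(408, 782, 3) (592, 684, 3)
```

View pics/c1.png

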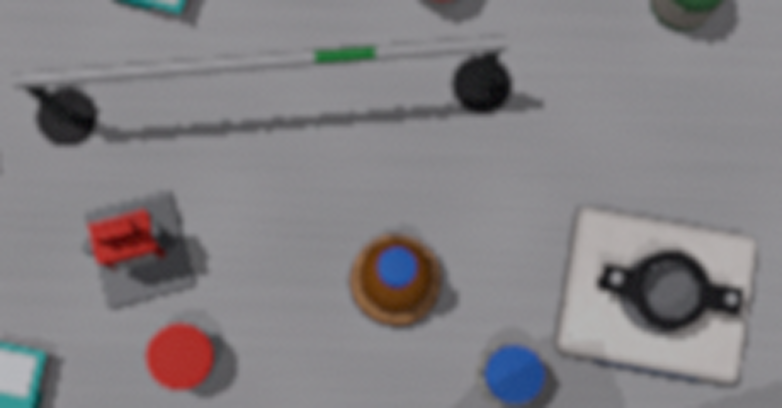

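View pics/c2.png

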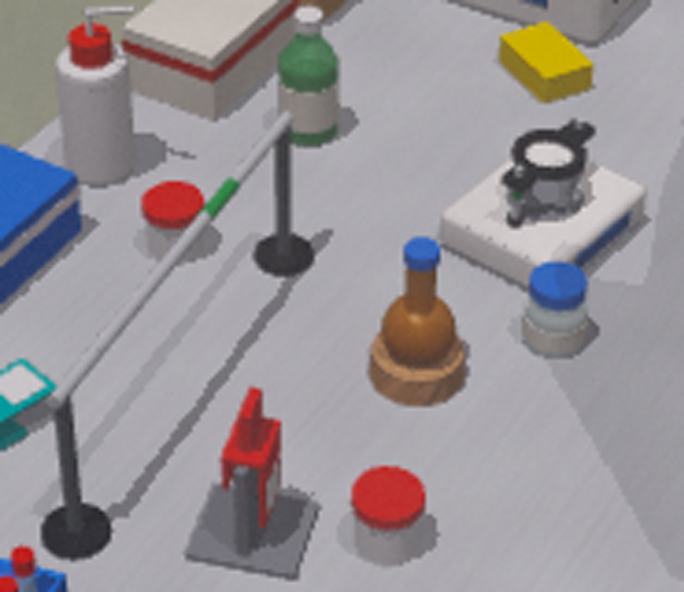

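The crops confirm it: the red tag with its white card sits astride the grey stand, at (125,237) in the top crop. The two turquoise ones are flat look-alikes. Next I'll measure with both cameras.

```bash
python3 - <<'E'
from h import *
ims={n:cv2.cvtColor(cv2.imread(f'pics/{n}0.png'),cv2.COLOR_BGR2HSV) for n in('top','side')}
def cen(n,box,lo,hi,z=None,lo2=None):
    x0,y0,x1,y1=box; m=cv2.inRange(ims[n][y0:y1,x0:x1],lo,hi)
    if lo2 is not None: m|=cv2.inRange(ims[n][y0:y1,x0:x1],*lo2)
    v,u=np.nonzero(m); return u.mean()+x0,v.mean()+y0,len(u),m
def tri(a,b):
    A=[];B=[]
    for n,p in(('top',a),('side',b)):
        o,d=ray(n,*p); d/=np.linalg.norm(d); P=np.eye(3)-np.outer(d,d); A.append(P);B.append(P@o)
    x=np.linalg.solve(sum(A),sum(B)); return np.round(x,1),np.round([np.linalg.norm(A[i]@x-B[i]) for i in(0,1)],1)
C2=lambda x,y:(190+(x+.5)/3.7-.5,150+(y+.5)/3.7-.5)
C1=lambda x,y:(170+(x+.5)/3.4-.5,155+(y+.5)/3.4-.5)
g=[cen('top',(255,165,290,178),(45,90,40),(75,255,255)),cen('side',(240,190,262,215),(45,90,40),(75,255,255))]
print('mark',[np.round(k[:3],1).tolist() for k in g],tri(g[0][:2],g[1][:2]),atz('top',*g[0][:2],156).round(1),atz('side',*g[1][:2],156).round(1))
b=[cen('top',(275,222,300,245),(100,120,60),(130,255,255)),cen('side',(295,208,313,226),(100,120,60),(130,255,255))]
print('stopper',[np.round(k[:3],1).tolist() for k in b],tri(b[0][:2],b[1][:2]),atz('top',*b[0][:2],142).round(1),atz('side',*b[1][:2],137).round(1))
a=cen('top',(270,215,305,255),(5,90,30),(22,255,255)); print('amber/cork bbox',a[:3])
r=cen('top',(190,212,222,236),(0,120,60),(8,255,255),lo2=((172,120,60),(180,255,255))); print('tag',r[:3],atz('top',*r[:2],110).round(1))
e=[(C1(15,80),C2(64,398)),(C1(505,42),C2(290,115))]
for p,q in e: print('rail end',tri(p,q),atz('top',*p,156).round(1),atz('side',*q,156).round(1))
for p,q in((C1(68,115),C2(75,528)),(C1(482,84),C2(284,255))): print('post base',atz('top',*p,3).round(1),atz('side',*q,3).round(1))
print('ring',tri(C1(672,290),C2(549,157)),atz('top',*C1(672,290),97).round(1),atz('side',*C2(549,157),97).round(1))
print('posts',[atz('top',*C1(*p),108).round(1) for p in((614,279),(732,299))])
print('mixer top corners',[atz('top',*C1(*p),45).round(1) for p in((580,207),(757,240),(738,383),(558,350))])
print('stand base',[atz('top',*C1(*p),8).round(1) for p in((85,215),(170,193),(195,285),(112,308))])
print('tag tab top side',[atz('side',*C2(*p),145).round(1) for p in((252,390),(262,398))],'roof',[atz('top',*C1(*p),105).round(1) for p in((90,220),(150,211),(161,253),(100,265))])
E
```

```text
mark [[271.0, 170.6, 52.0], [249.4, 202.8, 37.0]] (array([617. ,  46.4, 159. ]), array([1.3, 1.3])) [619.  47. 156.] [617.9  43.  156. ]
stopper [[286.3, 233.1, 91.0], [303.6, 218.0, 69.0]] (array([4.496e+02, 2.000e-01, 1.370e+02]), array([0.7, 0.7])) [449.8   0.5 142. ] [448.9  -0.  137. ]
amber/cork bbox (np.float64(285.8160621761658), np.float64(238.65025906735752), 386)
tag (np.float64(205.94444444444446), np.float64(224.73931623931622), 234) [469.8 225.8 110. ]
rail end (array([586.7, 309.3, 158. ]), array([3.3, 3.3])) [590.3 311.4 156. ] [584.5 307.2 156. ]
rail end (array([630. , -82.6, 159.2]), array([2.2, 2.2])) [632.9 -82.1 156. ] [630.  -86.7 156. ]
post base [592.8 302.6   3. ] [593.3 300.2   3. ]
post base [632.5 -74.3   3. ] [630.4 -75.    3. ]
ring (array([ 441. , -230. ,   91.4]), array([0.5, 0.5])) [ 441.  -228.6   97. ] [ 437.6 -223.2   97. ]
posts [array([ 447.8, -178.7,  108. ]), array([ 434.1, -275.6,  108. ])]
mixer top corners [array([ 515.5, -159. ,   45. ]), array([ 490.9, -313.3,   45. ]), array([ 367. , -295.7,   45. ]), array([ 390.8, -141.1,   45. ])]
stand base [array([500.9, 280.6,   8. ]), array([523. , 205.2,   8. ]), array([440.7, 178.8,   8. ]), array([418.2, 251.7,   8. ])]
tag tab top side [array([475.9, 217.7, 145. ]), array([464.8, 221.1, 145. ])] roof [array([484.8, 255.3, 105. ]), array([493.7, 206. , 105. ]), array([459. , 195.1, 105. ]), array([447.7, 244.9, 105. ])]
```

```bash
python3 - <<'E'
from h import *
from scipy.spatial.transform import Rotation as R
s=manip.read_state(); M=R.from_rotvec(s['tool_rot']).as_matrix(); print(M.round(3)); print('tool y yaw',np.degrees(np.arctan2(M[1,1],M[0,1])))
E
```

```text
[[-0.001  0.355 -0.935]
 [ 0.002 -0.935 -0.355]
 [-1.    -0.002  0.   ]]
tool y yaw -69.21283741908096
```

{"api": "move_arm", "payload": {
  "commands": [
    [20, 50, 10, 0, 0],
    [40, 100, 20, 0, 0],
    [60, 150, 30, 0, 0],
    [80, 200, 30, 0, 0],
    [95, 245, 30, 0, 0]
  ],
  "newtons": 30
}}

```text
time_s: 0.6
tool_pos: [276.7, -258.7, 261.3]
tool_rot: [2.025, 0.37, -2.023]
contact_force: [1.8, 0.5, -1.0]
opening: 85.2
```

{"api": "move_arm", "payload": {
  "commands": [
    [20, 50, 0, 8.5, 0],
    [40, 100, 0, 17, 0],
    [60, 150, 0, 25.5, 0],
    [80, 200, 0, 34, 0],
    [95, 245, 0, 42.5, 0]
  ]
}}

```text
time_s: 1.1
tool_pos: [367.2, -25.4, 261.1]
tool_rot: [1.54, 0.955, -1.539]
contact_force: [1.0, -0.1, 0.0]
opening: 85.7
```

{"api": "move_arm", "payload": {
  "commands": [
    [20, 50, 0, 8.5, 0],
    [40, 100, 0, 17, 0],
    [60, 150, 0, 25.5, 0],
    [80, 200, 0, 34, 0],
    [95, 226, 0, 40.5, 0]
  ]
}}

```text
time_s: 1.6
tool_pos: [461.8, 201.0, 260.8]
tool_rot: [1.025, 1.317, -1.025]
contact_force: [1.0, -0.2, -0.3]
opening: 85.6
```

```bash
cat >> h.py <<'E'
from scipy.spatial.transform import Rotation as R
def st():
    s=manip.read_state(); M=R.from_rotvec(s['tool_rot']).as_matrix()
    return s['tool_pos'],M,np.degrees(np.arctan2(M[1,1],M[0,1])),s
def wray(u,v,p,M):
    c=manip.calibration('wrist'); a,b=(u-c['cx'])/c['fx'],(v-c['cy'])/c['fy']; r=np.hypot(a,b)+1e-12
    d=np.array([np.sin(r)*a/r,-np.sin(r)*b/r,-np.cos(r)]); T=c['tool_from_camera']
    return p+M@T[:3,3], M@(T[:3,:3]@d)
def watz(u,v,z,p,M):
    o,d=wray(u,v,p,M); return (o+d*(z-o[2])/d[2]).round(1)
def wproj(P,p,M):
    c=manip.calibration('wrist'); q=np.linalg.inv(c['tool_from_camera'])@np.append(M.T@(np.asarray(P)-p),1)
    x,y,z=q[0],-q[1],-q[2]; th=np.arctan2(np.hypot(x,y),z); h=np.hypot(x,y)
    return np.array([c['cx']+c['fx']*th*x/h,c['cy']+c['fx']*th*y/h])
def box(im,T,yaw,pts,col,p,M):
    a=np.radians(yaw); r=np.array([[np.cos(a),-np.sin(a),0],[np.sin(a),np.cos(a),0],[0,0,1]])
    q=[tuple(int(k) for k in wproj(r@np.array(x)+T,p,M)) for x in pts]
    cv2.polylines(im,[np.array(q)],True,col,1)
E
python3 - <<'E'
from h import *
p,M,y,s=st(); im=save('wrist','w1.png'); print(p,y,s['joints'],s['contact_force']); np.savez('w1.npz',p=p,M=M)
E
```

```text
[461.83569299 201.04232034 260.77266677] 14.181638861632853 [ 4.10539513e-01  2.12824845e-01 -1.24504697e-01  1.23410910e+00
  5.09744946e-05  1.73381951e+00] [ 1.01471363 -0.20865462 -0.25217711]
```

View pics/w1.png

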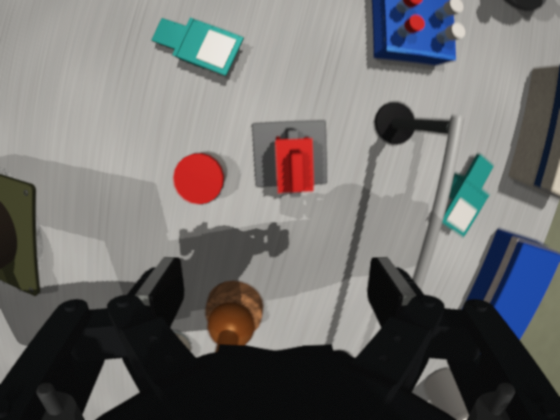

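The wrist view shows the red tag's roof with corners near (275,138), (311,136), (314,190) and (278,192). The tab is centred at about (296,170).

```bash
python3 - <<'E'
from h import *
d=np.load('w1.npz');p,M=d['p'],d['M']
c=[watz(u,v,105,p,M) for u,v in((275,138),(311,136),(314,190),(278,192))]; print(c,np.mean(c,0))
for a,b in((c[3],c[0]),(c[2],c[1])): e=b-a; print('yaw',np.degrees(np.arctan2(-e[0],e[1])),np.linalg.norm(e))
print('stand',[watz(u,v,8,p,M) for u,v in((252,122),(326,120),(329,184),(255,188))])
print('rail end',watz(457,116,160,p,M), watz(415,281,154,p,M))
im=cv2.imread('pics/w1.png')
for yaw,col in((14,(255,255,0)),):
  T=np.mean(c,0)*[1,1,0]+[0,0,100]
  box(im,T,yaw,[(-17,-25,5),(17,-25,5),(17,25,5),(-17,25,5)],col,p,M)
  box(im,T,yaw,[(-5,-16,45),(5,-16,45),(5,16,45),(-5,16,45)],(0,255,0),p,M)
cv2.imwrite('pics/w1c.png',cv2.resize(im[80:260,200:500],None,fx=2.6,fy=2.6))
E
```

```text
[array([449.1, 250.5, 105. ]), array([480.4, 260.5, 105. ]), array([496.5, 212.4, 105. ]), array([464.2, 202.2, 105. ])] [472.55 231.4  105.  ]
yaw 17.36077882454935 50.60533568705972
yaw 18.50638990748589 50.72297309898149
stand [array([418.7, 257.1,   8. ]), array([504.4, 281.9,   8. ]), array([529.4, 206.4,   8. ]), array([441.3, 178.7,   8. ])]
rail end [586.8 313.6 160. ] [604.6 163.4 154. ]
```

View pics/w1c.png

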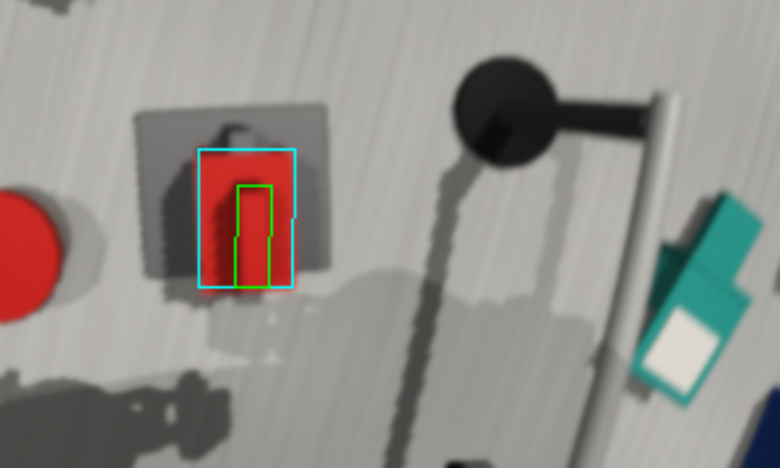

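{"api": "move_arm", "payload": {
  "commands": [
    [11, 29, -10, 3.3, 0],
    [11, 29, -55, 3.3, 0],
    [11, 29, -100, 3.3, 0],
    [11, 29, -130, 3.3, 0],
    [11, 29, -148, 3.3, 0]
  ]
}}

```text
time_s: 2.15
tool_pos: [470.5, 226.3, 109.8]
tool_rot: [0.983, 1.338, -0.992]
contact_force: [0.0, 0.4, -0.0]
opening: 85.4
```

{"api": "move_arm", "payload": {
  "commands": [
    [0, 0, 0, 0, 0],
    [0, 0, 0, 0, 1],
    [0, 0, 0, 0, 1],
    [0, 0, 0, 0, 1],
    [0, 0, 0, 0, 1]
  ],
  "newtons": 40
}}

```text
time_s: 2.65
tool_pos: [473.8, 227.9, 114.3]
tool_rot: [0.988, 1.335, -0.985]
contact_force: [-0.4, 0.3, 0.6]
opening: 28.1
```

{"api": "move_arm", "payload": {
  "commands": [
    [0, 0, 0, 0, 1],
    [0, 0, 0, 0, 1],
    [0, 0, 0, 0, 1],
    [0, 0, 0, 0, 1],
    [0, 0, 0, 0, 1]
  ]
}}

```text
time_s: 3.15
tool_pos: [473.4, 227.8, 113.8]
tool_rot: [0.988, 1.335, -0.986]
contact_force: [0.1, -0.7, 6.2]
opening: 9.7
```

{"api": "move_arm", "payload": {
  "commands": [
    [0, 0, 30, 0, 1],
    [0, 0, 75, 0, 1],
    [0, 0, 120, 0, 1],
    [10, -5, 150, -2, 1],
    [25, -10, 165, -4, 1]
  ]
}}

```text
time_s: 3.65
tool_pos: [498.7, 218.0, 281.5]
tool_rot: [1.043, 1.306, -1.036]
contact_force: [0.3, 0.7, -0.4]
opening: 9.4
```

{"api": "move_arm", "payload": {
  "commands": [
    [25, -8, 0, -2, 1],
    [50, -16, 0, -4, 1],
    [75, -22, 0, -6, 1],
    [100, -25, 0, -7, 1],
    [102, -25, 0, -7.3, 1]
  ]
}}

```text
time_s: 4.15
tool_pos: [602.3, 191.9, 276.4]
tool_rot: [1.135, 1.254, -1.137]
contact_force: [-0.8, -0.7, -0.5]
opening: 9.4
```

```bash
python3 - <<'E'
from h import *
p,M,y,s=st(); im=save('wrist','w2.png'); print(p,y,s['joints'],s['contact_force'],s['opening']); np.savez('w2.npz',p=p,M=M)
save('top','t2.png');save('side','s2.png')
im=im[:,:,::-1].copy()
cv2.imwrite('pics/w2c.png',cv2.resize(im[100:420,120:480],None,fx=1.85,fy=1.85))
E
```

```text
[602.34327967 191.8588481  276.43466119] 5.664971458047293 [ 3.08621618e-01  4.40811690e-01  2.50619763e-01  1.38111964e+00
 -5.15103623e-04  1.78054555e+00] [-0.78513819 -0.65422126 -0.49049882] 9.404310442144217
```

View pics/w2c.png

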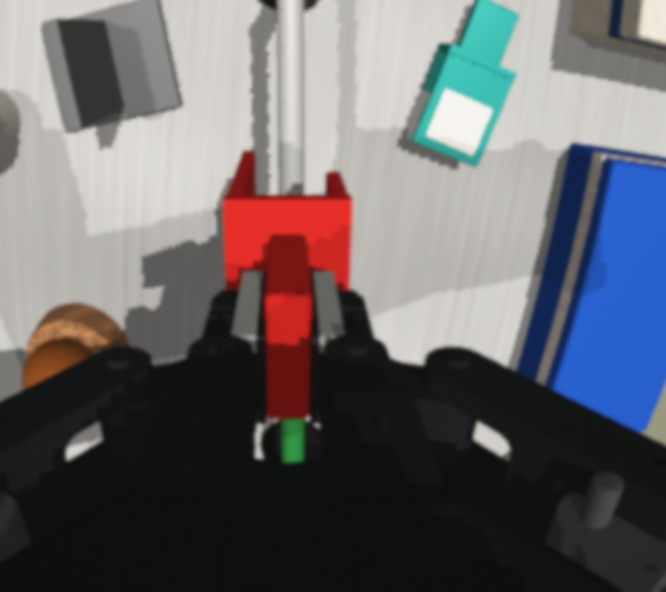

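```bash
python3 - <<'E'
from h import *
d=np.load('w2.npz');p,M=d['p'],d['M']
f=lambda x,y:(120+(x+.5)/1.85-.5,100+(y+.5)/1.85-.5)
a,b=watz(*f(290,5),154,p,M),watz(*f(291,180),154,p,M); print('bar',a,b,'width',watz(*f(278,100),154,p,M),watz(*f(304.5,100),154,p,M)); e=a-b; print('yaw',np.degrees(np.arctan2(-e[0],e[1])))
zt=p[2]-13.8+5
l,r=watz(*f(224,198),zt,p,M),watz(*f(351,198),zt,p,M); print('tag edge',l,r,np.linalg.norm(r-l),np.degrees(np.arctan2(*(r-l)[1::-1])))
m=(l+r)/2; print('mid',m,'in tool',M.T@(m-p))
# top view: mark, red tag bar line
im=cv2.cvtColor(cv2.imread('pics/top0.png'),cv2.COLOR_BGR2HSV)
g=watz(*f(292,441),156,p,M); print('green seen thru',g)
# extrapolate bar to tag centre
t=(192-b[1])/e[1]; print('bar at y192',b+t*e)
E
```

```text
bar [595.3 273.4 154. ] [603.5 195.8 154. ] width [594.2 231.3 154. ] [605.8 232.4 154. ]
yaw 6.032065701156813
tag edge [583.4 217.1 267.6] [616.3 220.4 267.6] 33.06508732787498 5.727835321605445
mid [599.85 218.75 267.6 ] in tool [  8.81808688   0.17686493 -27.01132716]
green seen thru [618.5  51.7 156. ]
bar at y192 [603.90154639 192.         154.        ]
```

{"api": "move_arm", "payload": {
  "commands": [
    [1.5, 0, 0, 0.3, 1],
    [1.5, 0, -35, 0.3, 1],
    [1.5, 0, -65, 0.3, 1],
    [1.5, 0, -80, 0.3, 1],
    [1.5, 0, -90, 0.3, 1]
  ]
}}

```text
time_s: 4.8
tool_pos: [599.8, 192.6, 186.8]
tool_rot: [1.128, 1.259, -1.132]
contact_force: [-0.3, -1.0, -0.9]
opening: 9.6
```

{"api": "move_arm", "payload": {
  "commands": [
    [0, 0, -5, 0, 1],
    [0, 0, -9, 0, 1],
    [0, 0, -12, 0, 1],
    [0, 0, -12, 0, 1],
    [0, 0, -12, 0, 1]
  ]
}}

```text
time_s: 5.3
tool_pos: [601.9, 192.7, 176.7]
tool_rot: [1.131, 1.257, -1.13]
contact_force: [0.3, -0.5, -0.5]
opening: 9.6
```

{"api": "move_arm", "payload": {
  "commands": [
    [1, 0, -1, 0, 1],
    [1, 0, -2, 0, 1],
    [1, 0, -3, 0, 1],
    [1, 0, -3, 0, 1],
    [1, 0, -3, 0, 1]
  ]
}}

```text
time_s: 5.8
tool_pos: [602.8, 192.6, 173.8]
tool_rot: [1.131, 1.257, -1.13]
contact_force: [-0.5, -0.2, 4.7]
opening: 9.6
```

{"api": "move_arm", "payload": {
  "commands": [
    [1.5, -10, 0.5, 0, 1],
    [3.5, -30, 0.5, 0, 1],
    [5.5, -50, 0.5, 0, 1],
    [7.5, -70, 0.5, 0, 1],
    [9, -80, 0.5, 0, 1]
  ]
}}

```text
time_s: 6.3
tool_pos: [611.7, 111.2, 173.8]
tool_rot: [1.132, 1.257, -1.131]
contact_force: [0.2, 2.9, 3.6]
opening: 9.1
```

{"api": "move_arm", "payload": {
  "commands": [
    [1, -10, 0, 0, 1],
    [3.2, -30, 0, 0, 1],
    [4.3, -40, 0, 0, 1],
    [4.3, -40, 0, 0, 1],
    [4.3, -40, 0, 0, 1]
  ]
}}

```text
time_s: 6.8
tool_pos: [616.1, 71.4, 173.9]
tool_rot: [1.13, 1.255, -1.132]
contact_force: [0.3, -3.0, 3.0]
opening: 9.5
```

```bash
python3 - <<'E'
from h import *
p,M,y,s=st(); im=save('wrist','w3.png'); print(p,y,s['contact_force'],s['opening']); np.savez('w3.npz',p=p,M=M)
top=save('top','t3.png'); sd=save('side','s3.png')
A=cv2.resize(im[150:420,160:440],None,fx=1.4,fy=1.4); B=cv2.resize(sd[140:310,190:360],(378,378)); 
cv2.imwrite('pics/m3.png',np.hstack([A[:378],B])[:,:,::-1])
E
```

```text
[616.12602261  71.38110094 173.86696705] 6.033364506805611 [ 0.27683911 -3.01009913  3.03581816] 9.542598230487638
```

View pics/m3.png

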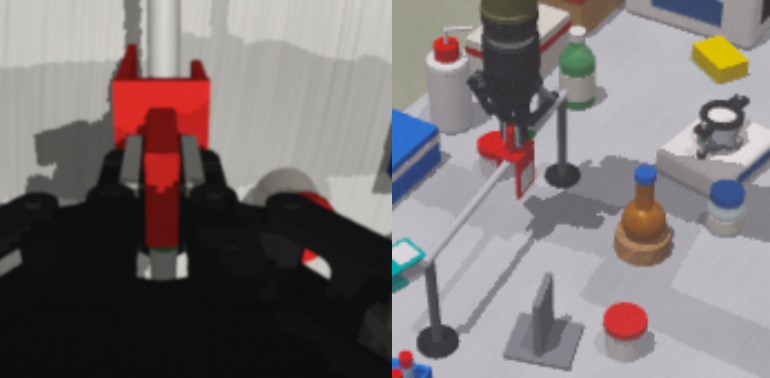

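```bash
python3 - <<'E'
from h import *
for n,cols in(('w2',range(274,283,2)),('w3',range(270,284,2))):
    d=np.load(n+'.npz');p,M=d['p'],d['M']; im=cv2.cvtColor(cv2.imread(f'pics/{n}.png'),cv2.COLOR_BGR2HSV)
    m=cv2.inRange(im[310:370,262:292],(45,70,30),(80,255,255)); v,u=np.nonzero(m)
    print(n,len(u),v.min()+310,v.max()+310,u.min()+262,u.max()+262,'mid-col profile')
    print([tuple(im[r,276]) for r in range(v.max()+306,v.max()+316)])
    uc=u.mean()+262
    print('edges',watz(uc,v.min()+309.5,159,p,M),watz(uc,v.max()+310.5,159,p,M))
E
```

```text
w2 354 327 351 271 285 mid-col profile
[(np.uint8(65), np.uint8(168), np.uint8(146)), (np.uint8(65), np.uint8(166), np.uint8(138)), (np.uint8(65), np.uint8(166), np.uint8(114)), (np.uint8(65), np.uint8(159), np.uint8(72)), (np.uint8(68), np.uint8(120), np.uint8(34)), (np.uint8(80), np.uint8(43), np.uint8(18)), (np.uint8(0), np.uint8(0), np.uint8(16)), (np.uint8(90), np.uint8(16), np.uint8(16)), (np.uint8(0), np.uint8(0), np.uint8(15)), (np.uint8(90), np.uint8(17), np.uint8(15))]
edges [617.1  68.9 159. ] [620.4  36.2 159. ]
w3 25 328 330 270 283 mid-col profile
[(np.uint8(8), np.uint8(188), np.uint8(69)), (np.uint8(30), np.uint8(130), np.uint8(45)), (np.uint8(59), np.uint8(130), np.uint8(55)), (np.uint8(64), np.uint8(136), np.uint8(60)), (np.uint8(62), np.uint8(67), np.uint8(69)), (np.uint8(49), np.uint8(26), np.uint8(79)), (np.uint8(23), np.uint8(12), np.uint8(85)), (np.uint8(23), np.uint8(12), np.uint8(86)), (np.uint8(23), np.uint8(12), np.uint8(86)), (np.uint8(15), np.uint8(12), np.uint8(87))]
edges [622.1  23.4 159. ] [622.3  21.1 159. ]
```

{"api": "move_arm", "payload": {
  "commands": [
    [1, -10, 0.3, 0, 1],
    [2.2, -20, 0.3, 0, 1],
    [2.9, -27.4, 0.3, 0, 1],
    [2.9, -27.4, 0.3, 0, 1],
    [2.9, -27.4, 0.3, 0, 1]
  ]
}}

```text
time_s: 7.45
tool_pos: [618.7, 43.9, 173.9]
tool_rot: [1.13, 1.256, -1.132]
contact_force: [-0.7, -2.0, 3.0]
opening: 9.3
```

{"api": "move_arm", "payload": {
  "commands": [
    [0, 0, 0, 0, 0.5],
    [0, 0, 0, 0, 0],
    [0, 0, 0, 0, 0],
    [0, 0, 0, 0, 0],
    [0, 0, 0, 0, 0]
  ]
}}

```text
time_s: 7.95
tool_pos: [618.6, 45.3, 173.8]
tool_rot: [1.13, 1.258, -1.131]
contact_force: [-0.7, -1.3, 0.2]
opening: 80.8
```

{"api": "move_arm", "payload": {
  "commands": [
    [0, 0, 0, 0, 0],
    [0, 0, 20, 0, 0],
    [0, 0, 60, 0, 0],
    [0, 0, 100, 0, 0],
    [0, 0, 120, 0, 0]
  ]
}}

```text
time_s: 8.45
tool_pos: [619.8, 45.3, 297.9]
tool_rot: [1.133, 1.254, -1.127]
contact_force: [0.1, 1.0, -0.3]
opening: 85.9
```

```bash
python3 - <<'E'
from h import *
p,M,y,s=st(); im=save('wrist','w4.png'); print(p,y,s['contact_force'],s['opening']); np.savez('w4.npz',p=p,M=M)
top=save('top','t4.png'); sd=save('side','s4.png')
# predicted tag outline if centred on mark
img=im[:,:,::-1].copy(); T=np.array([618.5,46,160.])
box(img,T,6.1,[(-17,-25,5),(17,-25,5),(17,25,5),(-17,25,5)],(255,255,0),p,M)
box(img,T,6.1,[(-5,-16,45),(5,-16,45),(5,16,45),(-5,16,45)],(0,255,0),p,M)
A=cv2.resize(img[60:360,130:430],(400,400)); B=cv2.resize(sd[140:310,190:360],(400,400))[:,:,::-1]
cv2.imwrite('pics/m4.png',np.hstack([A,B]))
E
```

```text
[619.83227731  45.29271011 297.901095  ] 6.090819437321306 [ 0.09540216  1.02712556 -0.31749699] 85.85051223090254
```

View pics/m4.png

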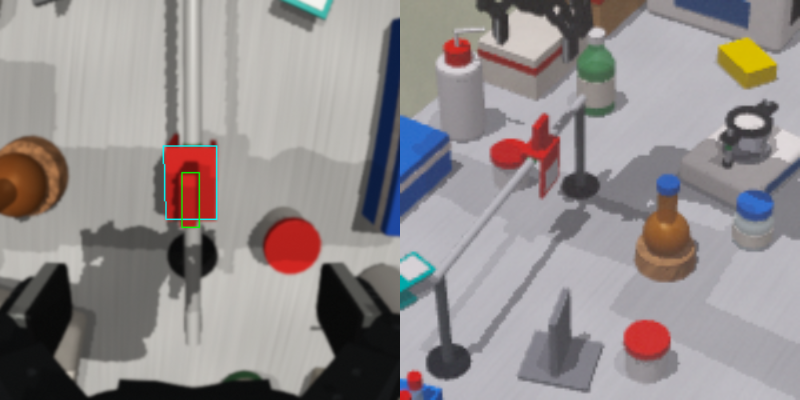

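The tag matches the predicted outline on the mark and no green shows, so it is let go and hanging. Next is the flask: I'll move to where the wrist camera sees it.

{"api": "move_arm", "payload": {
  "commands": [
    [-40, -25, 0, -1, 0],
    [-80, -50, 0, -2, 0],
    [-120, -75, 0, -3, 0],
    [-160, -100, -15, -4, 0],
    [-170, -105, -40, -6, 0]
  ]
}}

```text
time_s: 9.1
tool_pos: [444.3, -61.3, 253.2]
tool_rot: [1.209, 1.209, -1.213]
contact_force: [1.1, 0.2, -0.8]
opening: 85.3
```

```bash
python3 - <<'E'
from h import *
p,M,y,s=st(); im=save('wrist','w5.png'); print(p,y,s['contact_force']); np.savez('w5.npz',p=p,M=M)
h=cv2.cvtColor(im,cv2.COLOR_RGB2HSV); m=cv2.inRange(h,(100,120,50),(130,255,255))
n,_,st_,c=cv2.connectedComponentsWithStats(m)
for i in range(1,n):
    if st_[i,4]>80: print(st_[i],c[i],watz(*c[i],142,p,M))
print('pred stopper',wproj((449.6,0.3,142),p,M))
E
```

```text
[444.33281022 -61.32294192 253.18315597] -0.12742539552913074 [ 1.0888535   0.21349356 -0.75941437]
[ 546    0   14  154 1579] [554.20012666  73.67131096] [727.1  76.8 142. ]
[ 523    5   19  145 2190] [532.85479452  77.47945205] [692.7  66.2 142. ]
[ 264  110   38   38 1139] [282.74890255 128.43283582] [ 4.501e+02 -2.000e-01  1.420e+02]
[ 185  200   45   45 1565] [206.89520767 221.71501597] [387.3 -75.6 142. ]
pred stopper [282.08214281 127.72896263]
```

{"api": "move_arm", "payload": {
  "commands": [
    [5.7, 40, 0, 0, 0],
    [5.7, 61, 0, 0, 0],
    [5.7, 61, 0, 0, 0],
    [5.7, 61, 0, 0, 0],
    [5.7, 61, -30, 0, 0]
  ]
}}

```text
time_s: 9.65
tool_pos: [457.6, 0.9, 226.3]
tool_rot: [1.211, 1.204, -1.203]
contact_force: [0.7, -0.4, 0.3]
opening: 85.1
```

{"api": "move_arm", "payload": {
  "commands": [
    [-5, -0.5, 0, 0, 0],
    [-5, -0.5, 0, 0, 0],
    [-5, -0.5, -30, 0, 0],
    [-5, -0.5, -60, 0, 0],
    [-5, -0.5, -60, 0, 0]
  ]
}}

```text
time_s: 10.15
tool_pos: [446.9, 0.3, 162.0]
tool_rot: [1.206, 1.214, -1.213]
contact_force: [-1.3, 0.5, -0.0]
opening: 85.5
```

{"api": "move_arm", "payload": {
  "commands": [
    [1, 0, -20, 0, 0],
    [1, 0, -45, 0, 0],
    [1, 0, -68, 0, 0],
    [1, 0, -70, 0, 0],
    [1, 0, -70, 0, 0]
  ]
}}

```text
time_s: 10.65
tool_pos: [451.2, 0.5, 95.2]
tool_rot: [1.209, 1.209, -1.208]
contact_force: [-0.4, -0.3, 0.1]
opening: 85.5
```

{"api": "move_arm", "payload": {
  "commands": [
    [0, 0, 0, 0, 0.4],
    [0, 0, 0, 0, 1],
    [0, 0, 0, 0, 1],
    [0, 0, 0, 0, 1],
    [0, 0, 0, 0, 1]
  ],
  "newtons": 60
}}

```text
time_s: 11.15
tool_pos: [450.9, 0.7, 94.7]
tool_rot: [1.209, 1.209, -1.207]
contact_force: [-0.3, 0.2, 4.9]
opening: 27.7
```

{"api": "move_arm", "payload": {
  "commands": [
    [0, 0, 0, 0, 1],
    [0, 0, 0, 0, 1],
    [0, 0, 0, 0, 1],
    [0, 0, 0, 0, 1]
  ]
}}

```text
time_s: 11.55
tool_pos: [451.0, 0.7, 94.8]
tool_rot: [1.209, 1.209, -1.207]
contact_force: [-1.0, -0.7, 6.0]
opening: 28.1
```

{"api": "move_arm", "payload": {
  "commands": [
    [0, 0, 0, 0, 0.4],
    [0, 0, 0, 0, 0.4],
    [0, 0, -2, 0, 0.4],
    [0, 0, -5, 0, 0.4],
    [0, 0, -5, 0, 0.4]
  ]
}}

```text
time_s: 12.05
tool_pos: [449.8, 0.7, 88.3]
tool_rot: [1.207, 1.211, -1.209]
contact_force: [0.4, -1.1, 0.1]
opening: 50.8
```

{"api": "move_arm", "payload": {
  "commands": [
    [0, 0, 0, 0, 1],
    [0, 0, 0, 0, 1],
    [0, 0, 0, 0, 1],
    [0, 0, 0, 0, 1],
    [0, 0, 0, 0, 1]
  ]
}}

```text
time_s: 12.55
tool_pos: [450.3, 0.7, 88.9]
tool_rot: [1.208, 1.21, -1.208]
contact_force: [0.1, 0.1, -0.3]
opening: 26.2
```

{"api": "move_arm", "payload": {
  "commands": [
    [0, 0, 20, 0, 1],
    [0, 0, 60, 0, 1],
    [0, 0, 105, 0, 1],
    [0, -10, 135, -2, 1],
    [0, -40, 141, -5, 1]
  ]
}}

```text
time_s: 13.05
tool_pos: [453.0, -38.5, 233.9]
tool_rot: [1.275, 1.163, -1.265]
contact_force: [0.7, -1.0, -1.4]
opening: 25.8
```

{"api": "move_arm", "payload": {
  "commands": [
    [0, -45, 0, -4, 1],
    [-2, -90, 0, -8, 1],
    [-4, -135, 0, -12, 1],
    [-6, -180, 0, -16, 1],
    [-8, -225, 0, -20, 1]
  ]
}}

```text
time_s: 13.55
tool_pos: [441.8, -266.0, 229.6]
tool_rot: [1.524, 0.97, -1.524]
contact_force: [0.9, 0.6, -1.4]
opening: 25.6
```

{"api": "move_arm", "payload": {
  "commands": [
    [0, -25, 0, 0, 1],
    [0, -40, 0, 0, 1],
    [0, -40, 0, 0, 1],
    [0, -40, 0, 0, 1]
  ]
}}

```text
time_s: 13.95
tool_pos: [442.1, -303.4, 229.6]
tool_rot: [1.522, 0.973, -1.522]
contact_force: [1.1, 0.3, -2.1]
opening: 25.8
```

```bash
python3 - <<'E'
from h import *
p,M,y,s=st(); im=save('wrist','w6.png'); print(p,y,s['contact_force'],s['opening']); np.savez('w6.npz',p=p,M=M)
img=im[:,:,::-1].copy()
c=np.array([441,-227.5]); a=np.radians(-8+0)
for rr,col in((34,(255,255,0)),(24,(0,255,0))):
    q=[wproj((c[0]+rr*np.cos(t),c[1]+rr*np.sin(t),100),p,M) for t in np.linspace(0,6.28,40)]
    cv2.polylines(img,[np.int32(np.array(q)*8)],True,col,1,cv2.LINE_AA,3)
for P in((447.8,-178.7,108),(434.1,-275.6,108)): print(P,wproj(P,p,M))
print(wproj((441,-227.5,100),p,M)); cv2.imwrite('pics/w6o.png',cv2.resize(img,(784,588)))
E
```

```text
[ 442.12681408 -303.39730336  229.55287279] -24.89633166091798 [ 1.11222373  0.27474203 -2.14943939] 25.805575063232723
(447.8, -178.7, 108) [216.58528105  63.22660869]
(434.1, -275.6, 108) [252.5316274  176.24946256]
[235.76564474 119.72609682]
```

View pics/w6o.png

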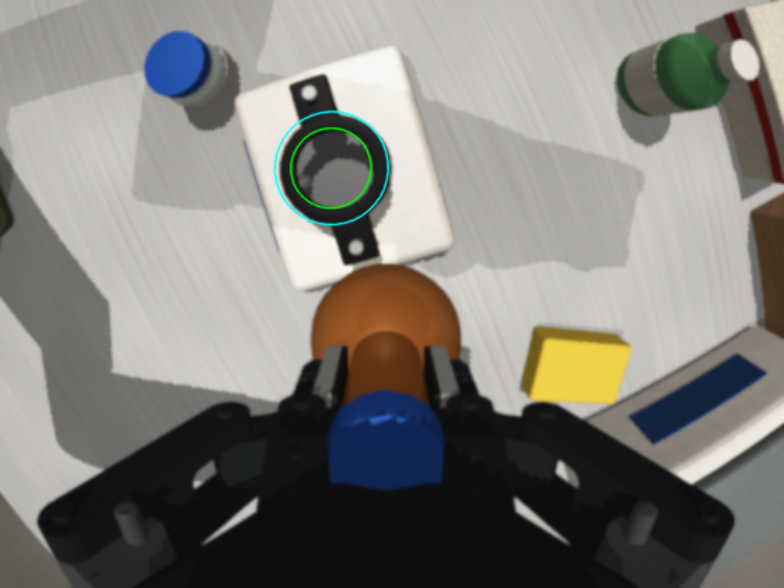

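```bash
python3 - <<'E'
from h import *
d=np.load('w6.npz');p,M=d['p'],d['M']
a,b=[watz(u/1.4,v/1.4,108,p,M) for u,v in((309,92),(356,247))]; print(a,b,(a+b)/2,np.linalg.norm(a-b))
im=cv2.cvtColor(cv2.imread('pics/w6.png'),cv2.COLOR_BGR2GRAY)
m=(im[70:170,185:295]<55).astype(np.uint8); m=cv2.morphologyEx(m,cv2.MORPH_OPEN,np.ones((2,2)))
cs,_=cv2.findContours(m,cv2.RETR_EXTERNAL,cv2.CHAIN_APPROX_NONE)
c=max(cs,key=cv2.contourArea)[:,0]+[185,70]
W=np.array([watz(*q,100,p,M)[:2] for q in c]); W=W[np.hypot(*(W-[441,-227]).T)<39]
from scipy.optimize import least_squares
f=least_squares(lambda x:np.hypot(*(W-x[:2]).T)-x[2],[441,-227,34],loss='soft_l1'); print('ring',f.x,len(W),np.abs(f.fun).mean())
# flask ball: amber mask centroid prediction
print('ball centre pred if coaxial',wproj(p+M@np.array([-35+70,0,0]),p,M))
E
```

```text
[ 449.9 -182.2  108. ] [ 435.3 -276.4  108. ] [ 442.6 -229.3  108. ] 95.32470823453906
ring [ 443.08973128 -230.59910582   32.16829399] 197 0.9827607463348775
ball centre pred if coaxial [275.32962564 239.51282612]
```

{"api": "move_arm", "payload": {
  "commands": [
    [0, 40, 0, 0, 1],
    [0, 75, 0, 0, 1],
    [0, 75, 0, 0, 1],
    [0, 75, -30, 0, 1],
    [0, 75, -60, 0, 1]
  ]
}}

```text
time_s: 14.5
tool_pos: [443.7, -228.5, 170.6]
tool_rot: [1.521, 0.969, -1.517]
contact_force: [0.3, -0.2, -1.8]
opening: 25.8
```

{"api": "move_arm", "payload": {
  "commands": [
    [0, 0, -3, 0, 1],
    [0, 0, -3, 0, 1],
    [0, 0, -3, 0, 1],
    [0, 0, -3, 0, 1]
  ]
}}

```text
time_s: 14.9
tool_pos: [443.6, -229.9, 168.5]
tool_rot: [1.522, 0.968, -1.52]
contact_force: [0.2, -1.0, -1.3]
opening: 25.7
```

```bash
python3 - <<'E'
from h import *
p,M,y,s=st(); print(p,y,s['contact_force'])
im=save('wrist','w7.png'); t=save('top','t7.png'); sd=save('side','s7.png')
B=cv2.resize(sd[150:250,290:390],(420,420),interpolation=cv2.INTER_CUBIC); A=im[0:420,100:460]
cv2.imwrite('pics/m7.png',np.hstack([A,B])[:,:,::-1])
E
```

```text
[ 443.57917355 -229.92172009  168.53609818] -24.908894562021157 [ 0.22560357 -0.99946087 -1.32467845]
```

View pics/m7.png

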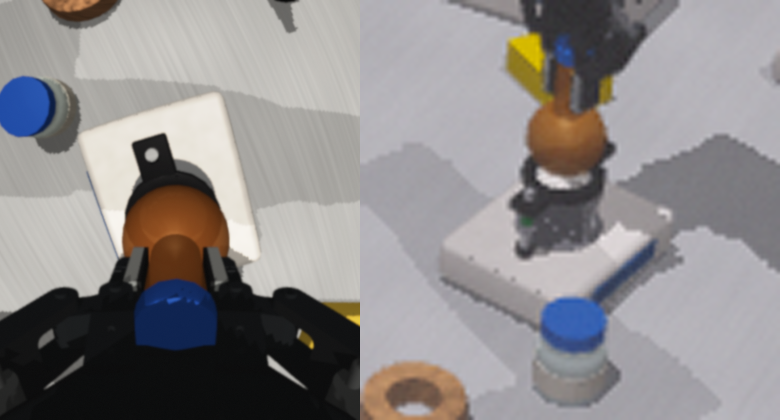

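The flask is just above the ring and looks centred in both views, with the visible post at about (252,154) in the wrist image. I'll check that against the estimate and lower gently.

```bash
python3 - <<'E'
from h import *
p,M,y,s=st(); print(watz(252,154,108,p,M))
E
```

```text
[ 449.8 -181.2  108. ]
```

{"api": "move_arm", "payload": {
  "commands": [
    [-0.8, 1, -3, 0, 1],
    [-0.8, 1, -6, 0, 1],
    [-0.8, 1, -9, 0, 1],
    [-0.8, 1, -11, 0, 1],
    [-0.8, 1, -11, 0, 1]
  ]
}}

```text
time_s: 15.55
tool_pos: [442.1, -228.6, 156.2]
tool_rot: [1.522, 0.97, -1.521]
contact_force: [0.6, -0.1, 2.7]
opening: 25.8
```

{"api": "move_arm", "payload": {
  "commands": [
    [0, 0, -2, 0, 1],
    [0, 0, -4, 0, 1],
    [0, 0, -6, 0, 1],
    [0, 0, -8, 0, 1],
    [0, 0, -8, 0, 1]
  ]
}}

```text
time_s: 16.05
tool_pos: [442.2, -228.6, 148.3]
tool_rot: [1.522, 0.97, -1.521]
contact_force: [-0.8, -0.6, 7.1]
opening: 25.7
```

{"api": "move_arm", "payload": {
  "commands": [
    [0, 0, -1, 0, 1],
    [0, 0, -3, 0, 1],
    [0, 0, -4, 0, 1],
    [0, 0, -4, 0, 1],
    [0, 0, -4, 0, 1]
  ]
}}

```text
time_s: 16.55
tool_pos: [442.2, -228.6, 144.8]
tool_rot: [1.522, 0.969, -1.521]
contact_force: [0.7, 0.1, 8.4]
opening: 25.9
```

{"api": "move_arm", "payload": {
  "commands": [
    [0, 0, -1, 0, 1],
    [0, 0, -2.5, 0, 1],
    [0, 0, -3.5, 0, 1],
    [0, 0, -3.5, 0, 1],
    [0, 0, -3.5, 0, 1]
  ]
}}

```text
time_s: 17.05
tool_pos: [442.3, -228.7, 141.6]
tool_rot: [1.522, 0.969, -1.52]
contact_force: [-1.4, 0.4, 10.1]
opening: 26.0
```

{"api": "move_arm", "payload": {
  "commands": [
    [0, 0, 0, 0, 1],
    [0, 0, 0, 0, 1],
    [0, 0, 0, 0, 1],
    [0, 0, 0, 0, 1],
    [0, 0, 0, 0, 1]
  ]
}}

```text
time_s: 17.55
tool_pos: [442.3, -228.7, 141.6]
tool_rot: [1.522, 0.969, -1.52]
contact_force: [-1.5, 0.0, 10.6]
opening: 26.1
```

```bash
python3 - <<'E'
from h import *
p,M,y,s=st(); print(p,s['contact_force'])
sd=save('side','s8.png'); t=save('top','t8.png')
B=cv2.resize(sd[160:230,305:365],(390,455),interpolation=cv2.INTER_CUBIC); A=cv2.resize(sd[185:250,215:270],(385,455),interpolation=cv2.INTER_CUBIC)
cv2.imwrite('pics/m8.png',np.hstack([A,B])[:,:,::-1])
E
```

```text
[ 442.28334567 -228.66527993  141.60593053] [-1.46314122  0.03405223 10.59338324]
```

View pics/m8.png

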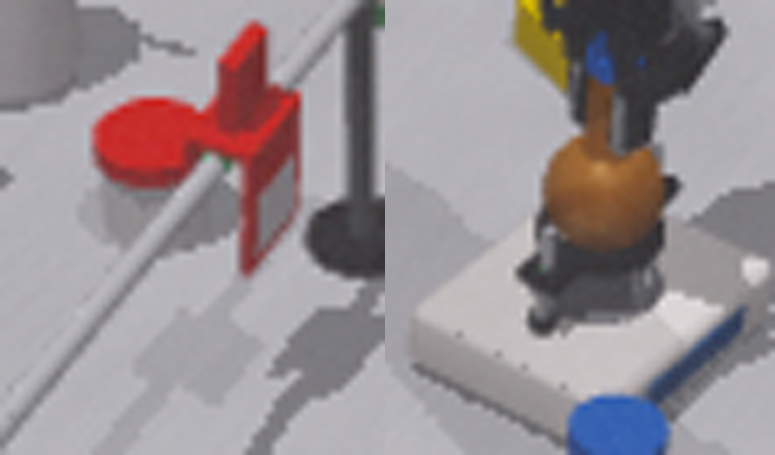

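The last side view shows the tag on the rail and the flask in the pressed ring. A thin green sliver is visible beside the tag at about (220,163). From this camera, which sees under the roof edge, that is expected, but I'll check it in numbers.

```bash
python3 - <<'E'
from h import *
red=lambda h:cv2.inRange(h,(0,120,50),(8,255,255))|cv2.inRange(h,(172,120,50),(180,255,255))
H=lambda f:cv2.cvtColor(cv2.imread('pics/'+f),cv2.COLOR_BGR2HSV)
d=np.load('w4.npz');p,M=d['p'],d['M']
h=H('w4.png')[60:360,130:430]; m=red(h)
n,l,s,c=cv2.connectedComponentsWithStats(m)
u0=np.array([1,-.107]);yd=np.array([-.107,.994])
for i in range(1,n):
    if s[i,4]>200:
        q=s[i]; print(q,'roof +y edge / ',watz(130+q[0]+q[2]/2,60+q[1]-.5,165,p,M),watz(130+q[0]+q[2]/2,60+q[1]+q[3]-.5,165,p,M))
for f in('t4.png','t8.png','top0.png'):
    h=H(f)[160:182,250:295]; g=cv2.inRange(h,(45,90,40),(75,255,255)); v,u=np.nonzero(g); r=red(h); vr,ur=np.nonzero(r)
    print(f,'green',len(u),(u.min()+250,u.max()+250) if len(u) else '', 'red cols',(ur.min()+250,ur.max()+250,ur.mean()+250,vr.mean()+160) if len(ur) else '')
print([proj('top',(618.5-.107*t,46+.994*t,165)) for t in(-25,0,25)])
h=H('s8.png')[185:225,295:350]; n,l,s,c=cv2.connectedComponentsWithStats(cv2.inRange(h,(8,110,40),(22,255,255)))
i=1+s[1:,4].argmax(); print('amber side bbox',s[i]+[295,185,0,0,0],'pred ball centre',proj('side',(442,-228.7,74+32)))
E
```

```text
[ 123  101   40   70 2307] roof +y edge /  [615.   78.2 165. ] [621.5  15.7 165. ]
[ 197  163   44   42 1425] roof +y edge /  [689.1  30.1 165. ] [696.8 -11.4 165. ]
t4.png green 0  red cols 
t8.png green 0  red cols (np.int64(263), np.int64(280), np.float64(271.4155844155844), np.float64(171.3939393939394))
top0.png green 52 (np.int64(263), np.int64(279)) red cols 
[(np.float64(280.47843827552776), np.float64(169.31083345716434)), (np.float64(271.3210346505019), np.float64(170.0156117051657)), (np.float64(262.158383474582), np.float64(170.7207938187032))]
amber side bbox [330 185  18  12 181] pred ball centre (np.float64(337.74260435997775), np.float64(188.68412051034394))
```

```bash
python3 -c "
from cell import manip
print(manip.job_done()); s=manip.read_state(); print(s['tool_pos'],s['contact_force'],s['opening'])"
```

```text
the job is handed in; nothing more can be done
None
the job is handed in; nothing more can be done
```

I finished the task and handed it in at about 17.6 s of the 54 s allowed. `job_done` reports no verdict, so what follows rests on my own measurements.

- **Tag:** I hooked the red tag over the rail about 80 mm past its middle on the bare side. I slid it to the green mark and let go, then backed the gripper off upward. In the top camera it spans pixel columns 263–280, where the green spanned 263–279, and no green shows from above.
- **Flask:** My first grip also caught the stopper (28 mm opening), so I regripped 5 mm lower on the neck (26 mm). I then seated the flask in the sprung ring, with first contact at the expected height.
- **Press:** I pressed the ring down about 14 mm and held it there. The upward force on the tool was 10.6 N, against about 9–9.5 N expected from the springs, and sideways force was 1.5 N or less.

**Checks that disagreed:**
- The top and wrist cameras differed by about 2 mm on the ring's centre, so I aimed between them.
- A thin sliver of green shows under the tag's edge in the side view, which I put down to the viewing angle.
- I took the flask's seating from height, force and centring, because the bands were not clearly visible.

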